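Hold a hinge leaf aligned for its pin

ROBOT

A 7-joint arm with a two-finger parallel gripper is mounted at the origin on the work surface. World frame = base frame: x ahead of the robot, y to its left, z up, the work surface at z = 0. Lengths are in m, angles in rad, forces in N, time in s.
With the tool pointing down it reaches from about 0.4 to 0.85 m from the base axis. Payload 10.4 kg.
Tool frame: the origin (TCP) lies between the finger pads; the fingertips stand 19 mm ahead of it and the grasp point (between the pads) is the TCP (manip.tip_reach is the z of the fingertips in the tool frame, in m); z points along the fingers, y is the direction in which the jaws open and shut (so a half turn about z gives the same grasp; the last joint's range is limited). The gripper opens to 85 mm and grips with 20 to 120 N. Pads are 22 mm wide; open, the fingers measure 114 mm over their backs; the gripper's body (76 mm by 85 mm) begins 54 mm behind the grasp point. The pads swing forward as they close: fully open they stand 13 mm farther back than shut.
Start: joints at [1.199, 0.332, -0.065, 1.46, 0.022, 1.35, -0.088], TCP at [0.214, -0.587, 0.25] pointing down, gripper open.
Joint ranges: [-2.6, 2.6], [-0.5, 2.12], [-1.47, 1.34], [0.16, 2.42], [-1.27, 4.41], [0.06, 2.06], [-2.6, 2.6]. Speed limits (rad/s): [2.22, 2.22, 2.79, 2.79, 3.14, 3.14, 3.14].

INTERFACE

Orientations are given as a unit quaternion [x, y, z, w].
In Python, from workcell import sensors, cams, manip gives the robot as it stands.
- The arm moves only by the shell command python3 -m jog 'ROWS' [FORCE]. ROWS is JSON, a list of rows, each a list of 3 entries, a list of its own where there are three numbers: the shift along the world's x, y, z in m, then the turn, a rotation vector about the world's x, y, z in rad, then the opening in per cent of the stroke, from 0 (shut) to 100 (fully open). In form: [[[dx, dy, dz], [wx, wy, wz], grip], ...]. A call has 1 to 5 rows; each row shifts and turns the pose as measured when the row begins; what a row does not reach is not made up. A row lasts 1/8 s, in which the tool goes at most 62.5 mm and 10.7 degrees, less where a joint would pass 70% of its speed; a pose out of reach is approached as far as the arm can. A call with a gripper value outside its range is refused whole. The fingers move at their own pace and stop on an object; FORCE is the grip in N (left out, the last holds). Time passes only in rows, so rows that do not move let the fingers close. It gives the time, the measured TCP pose, the force and the opening at its end, in the units of the state.
- sensors.get_obs(): the state, without advancing time (a new reading comes with each control period).
- cams.camera(name): name is "scene" or "top"; returns (picture, depth): 384x512x3 uint8, red, green, blue; 384x512 float32, m along the optical axis (not along the pixel's ray), 0 where there is no reading.
- cams.camera_model(name): a dict with "intrinsics" (3x3 intrinsics, pixels), "k1" (the pictures are not rectified: a ray, as slopes to the right and down, at radius r is drawn at 1 + k1 r^2 times it, then the intrinsics apply), "view" (4x4, takes a point from world to camera coordinates). Camera axes: x right, y down, z forward; pixel columns grow to the right and rows downward; lengths in m; the calibration is good to about 2 mm. A picture is of the moment at which its call begins. camera_model takes no time and is no camera call.
- manip.hand_in(): hands the job in, once; it reports no verdict.
The state is a dict: "clock": time; "joint_pos": joint angles; "joint_velocities": joint speeds; "tau": joint torques, N m; "position": TCP position; "ee_rot": TCP orientation; "ft_force": force on the tool from outside, world axes, zero at the start; "torque": the same for the moment, N m; "grip_width": opening from 0.0 (shut) to 1.0 (fully open).
Only numpy, scipy, OpenCV 4.12 (cv2) and the standard library are available. Lean on these libraries where they do the work, as an engineer would, in place of code of your own. Each camera call takes 0.05 s, during which the arm holds its last target.

TASK

Slide the jaw of the small vise open, lift the loose hinge leaf out, and bring its barrel into the gap between the two barrels of the hinge half on the white jamb block: leaf upright, barrel midway in the gap, all three holes in one line so that a pin could drop straight through. The program finishes while the gripper is still holding the leaf there, motionless and carried by the gripper alone, neither resting on nor pressed against the jamb. Leave the jaw open and everything else on the bench where it is.

Things in the scene. Friction and masses are not known exactly. Their poses are not given: they have to be found in the camera images.
- leaf: Loose steel hinge leaf, 300 g, on edge in the vise. Origin on the barrel axis, level with the plate's lower edge; z up, x from barrel into plate, y across thickness. Plate 8 mm thick, x = 14 to 64 mm, z = 0 to 80 mm, free above the jaws (pinch it by its upper part). Barrel: outside 20 mm, bore 12 mm, z = 28 to 52 mm, on an 8 mm neck. Centre of mass x = 33, z = 40 mm.
- leaf_bore (a point): Centre of the leaf's bore: on the barrel's axis, at half the barrel's height, 40 mm above the leaf's origin. Same axes as the leaf.
- vise: Grey vise fixed to the table, base 120 x 210 x 12 mm. Origin under its centre; y the way the jaw opens, z up. The leaf stands with its origin at x = -35, y = -45, z = 12 mm, same axes, in a slot 10 mm wide whose rib tops are at z = 30 mm; fixed jaw on its -y side, 42 mm tall. Leaf origin above z = 45 mm: clear of the jaws.
- jaw (a joint): Travel of the sliding jaw along the vise's +y: 0 = shut, 0.045 m = fully open, at its stop. Starts nearly shut, slides with about 3 N (more when fast), stays where left. Jaw top 44 mm above the table. When shut, its hold-down tab (65 to 73 mm above the table) lies over the leaf's barrel and blocks lifting; open, it is clear.
- jaw_post (a point): Centre of the top of the upright steel post on the sliding jaw, for moving it: diameter 16 mm, free from 44 to 95 mm above the table. Moves with the jaw; shut, its axis is 50 mm (along the vise's +y) from the middle plane of the leaf.
- jamb: White jamb block, 55 x 80 mm, 100 mm tall, fixed to the table. Origin on the table, x points out of the face with the steel hinge half (surface at x = 5 mm), z up. Two fixed barrels, outside 20 mm, bore 12 mm, vertical axis at x = 30, y = 0 mm: from 26 to 44 and 76 to 94 mm above the table, gap 32 mm. The leaf's plate belongs on their free +x side, at any swing angle.
- jamb_bore (a point): Point on the axis of the two fixed barrels, midway in the gap between them, 60 mm above the table: where the centre of the leaf's bore must be held. Same axes as the jamb.
- hinge_pin: bystander: steel hinge pin with a square head, 95 mm long, 13 mm high, lying between vise and jamb; leave it. Origin on the table, near its middle.
- screwdriver: bystander: screwdriver 170 mm long lying along x between robot and hinge parts, low. Origin on the table, near its middle.
- dish: bystander: shallow glass dish, 90 mm across, 15 mm high. Origin on the table, near its middle.
- reagent: bystander: amber bottle, 60 mm across, 100 mm tall, beyond the work. Origin on the table, near its middle.
- jar: bystander: clear jar, 64 mm across, 80 mm tall, beyond the work. Origin on the table, near its middle.
- tray: bystander: grey divided tray, 120 x 110 x 30 mm, beyond the work. Origin on the table, near its middle.
- beaker: bystander: glass beaker, 64 mm across, 85 mm tall. Origin on the table, near its middle.
Things that resemble listed ones, but are neither listed nor needed, are in the scene too. What is shaped like the leaf but green is not meant.

How it is judged:
On the way, in this order (a step that is already met when the one before it is completed fails the run):
1. the jaw is slid open (at least 35 of 45 mm) with the leaf still standing in the vise (value of joint jaw above 0.035 m and z of leaf in the frame of vise below 0.02 m), for 0.2 s.
2. the leaf is lifted out of the vise by the gripper (z of leaf in the frame of vise above 0.032 m and contact force between leaf and the fingers above 1 N and contact force between leaf and vise below 0.3 N), for 0.1 s.
At the end, for the whole second after the job is handed in: Leaf bore within 3 mm sideways and 3.5 mm in height of mid-gap on the fixed barrels' axis (an 8 mm pin passes the 12 mm bores), upright within 0.08 rad, motionless, gripped with over 2 N, touching the jamb with under 1 N; jaw open over 30 mm (horizontal distance between leaf_bore and jamb_bore below 0.003 m and z of leaf_bore in the frame of jamb_bore between -0.0035 and 0.0035 m and angle between leaf's own z axis and vertical below 0.08 rad and linear speed of leaf below 0.02 m/s and angular speed of leaf below 0.2 rad/s and contact force between leaf and the fingers above 2 N and contact force between leaf and jamb below 1 N and value of joint jaw above 0.03 m); the arm keeps its last pose, push and grip.
It fails at once if the pin, screwdriver, dish, bottle, jar, tray or beaker is moved more than 20 mm (distance of any of hinge_pin, screwdriver, dish, reagent, jar, tray, beaker from where it was at the start of the episode above 0.02 m).
It also fails if it takes over 53 s, if anything falls off the work surface, if the arm or the gripper's body presses on something with over 40 N, if the wrist force passes 120 N, or if a joint passes its speed limit or range.

## Working session

There is one attempt and no reset: what is moved stays moved. The work goes in short steps, Python scripts to look and compute and a shell command to move; the robot and the scene stay as the last step left them, time stands still between calls to the robot, and variables do not carry over. Pictures are saved under pics/ and viewed, and the job is handed in when it is done.

```bash
mkdir -p pics; ls; python3 - <<'E'
from workcell import sensors,cams,manip
import cv2,numpy as np
print(sensors.get_obs(), manip.tip_reach)
for n in("scene","top"):
    p,d=cams.camera(n); m=cams.camera_model(n); print(n,m)
    cv2.imwrite(f"pics/{n}0.png",p[:,:,::-1]); np.savez(f"{n}0.npz",p=p,d=d)
E
```

```text
pics
{'clock': 0.0, 'joint_pos': array([ 1.19941154,  0.33290016, -0.06470721,  1.46096919,  0.02160827,
        1.3499059 , -0.08850993]), 'joint_velocities': array([-1.30904694e-03, -8.36626473e-04,  1.71083138e-03, -1.17627100e-04,
       -4.96765499e-05, -7.33247837e-04,  4.60579522e-04]), 'tau': array([-1.17652944e-03, -6.25441074e+01,  4.83837223e-02, -3.91604984e+01,
        1.61390734e-02,  9.88706772e-03,  9.76275572e-06]), 'position': array([ 0.21347019, -0.58702795,  0.24948497]), 'ee_rot': array([ 9.84830115e-01,  1.73519719e-01, -1.65974151e-04, -7.24567592e-04]), 'ft_force': array([-0.61923734, -0.1525382 , -0.78873015]), 'torque': array([ 0.01772796,  0.00024756, -0.00123033]), 'grip_width': 0.9977395097372822} 0.019
scene {'intrinsics': array([[356.55116148,   0.        , 256.15115437],
       [  0.        , 356.55116148, 189.14594576],
       [  0.        ,   0.        ,   1.        ]]), 'k1': 0.00014955547584097868, 'view': array([[-0.48255198,  0.87563581,  0.02013732,  0.2892223 ],
       [ 0.48707121,  0.28738538, -0.82472497, -0.21360619],
       [-0.72794589, -0.38816436, -0.56517538,  1.53414901],
       [ 0.        ,  0.        ,  0.        ,  1.        ]])}
top {'intrinsics': array([[388.50669453,   0.        , 252.61200553],
       [  0.        , 388.50669453, 193.4598646 ],
       [  0.        ,   0.        ,   1.        ]]), 'k1': -0.036019131949984746, 'view': array([[-0.01173199, -0.99988596,  0.00950943, -0.01849206],
       [-0.98245623,  0.00975627, -0.18623796,  0.60903429],
       [ 0.18612394, -0.01152755, -0.98245865,  0.99753403],
       [ 0.        ,  0.        ,  0.        ,  1.        ]])}
```

View pics/scene0.png

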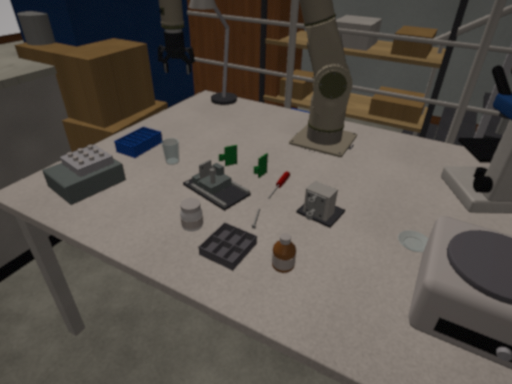

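View pics/top0.png

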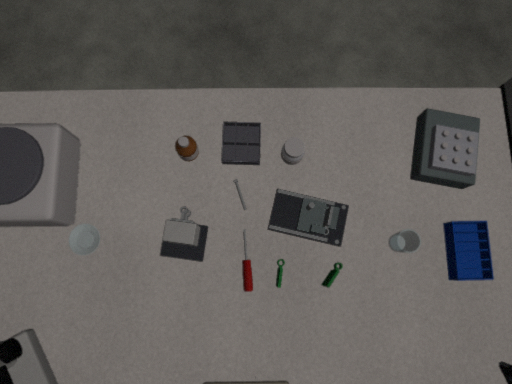

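The scene view has the vise at about (215,185) and the jamb at (320,203). In the top view the vise is at (308,217), the jamb at (184,235), and the jamb barrels at (185,213). I'll zoom in on both.

```bash
cat > h.py <<'E'
import numpy as np,cv2
from workcell import sensors,cams,manip
def und(m,uv):
    K=np.array(m["intrinsics"]);uv=np.atleast_2d(np.asarray(uv,float))
    return cv2.undistortPoints(uv.reshape(-1,1,2),K,np.array([m["k1"],0,0,0,0.])).reshape(-1,2)
def ray(n,uv):
    m=cams.camera_model(n);V=m["view"];R=V[:3,:3];c=-R.T@V[:3,3]
    s=und(m,uv);return c,np.c_[s,np.ones(len(s))]@R
def onplane(n,uv,z):
    c,d=ray(n,uv);return c+d*((z-c[2])/d[:,2])[:,None]
def dep(n,uv,D):
    c,d=ray(n,uv);uv=np.atleast_2d(uv).astype(int);return c+d*D[uv[:,1],uv[:,0]][:,None]
def proj(n,P):
    m=cams.camera_model(n);V=m["view"];P=np.atleast_2d(P)
    return cv2.projectPoints(P.reshape(-1,1,3).astype(float),cv2.Rodrigues(V[:3,:3])[0],V[:3,3],m["intrinsics"],np.array([m["k1"],0,0,0,0.]))[0].reshape(-1,2)
def tri(a,b):
    c1,d1=ray("scene",a);c2,d2=ray("top",b)
    A=np.c_[d1[0],-d2[0]];t=np.linalg.lstsq(A,c2-c1,rcond=None)[0]
    p,q=c1+t[0]*d1[0],c2+t[1]*d2[0];return (p+q)/2,np.linalg.norm(p-q)
def crop(p,x0,y0,x1,y1,s,fn):
    c=cv2.resize(p[y0:y1,x0:x1,::-1],None,fx=s,fy=s,interpolation=cv2.INTER_CUBIC)
    c=cv2.convertScaleAbs(c,alpha=1.3,beta=10)
    for u in range((x0+9)//10*10,x1,10): cv2.putText(c,str(u),((u-x0)*s,8),0,.3,(0,255,255));cv2.line(c,((u-x0)*s,10),((u-x0)*s,14),(0,255,255))
    for v in range((y0+9)//10*10,y1,10): cv2.putText(c,str(v),(0,(v-y0)*s+4),0,.3,(0,255,255))
    cv2.imwrite("pics/"+fn,c)
E
python3 - <<'E'
from h import *
t=np.load("top0.npz")["p"];s=np.load("scene0.npz")["p"]
crop(t,260,180,360,255,8,"t_vise.png");crop(t,150,200,220,270,8,"t_jamb.png")
crop(s,175,135,265,210,8,"s_vise.png");crop(s,290,170,350,230,9,"s_jamb.png")
E
```

```text
(no output)
```

View pics/t_vise.png

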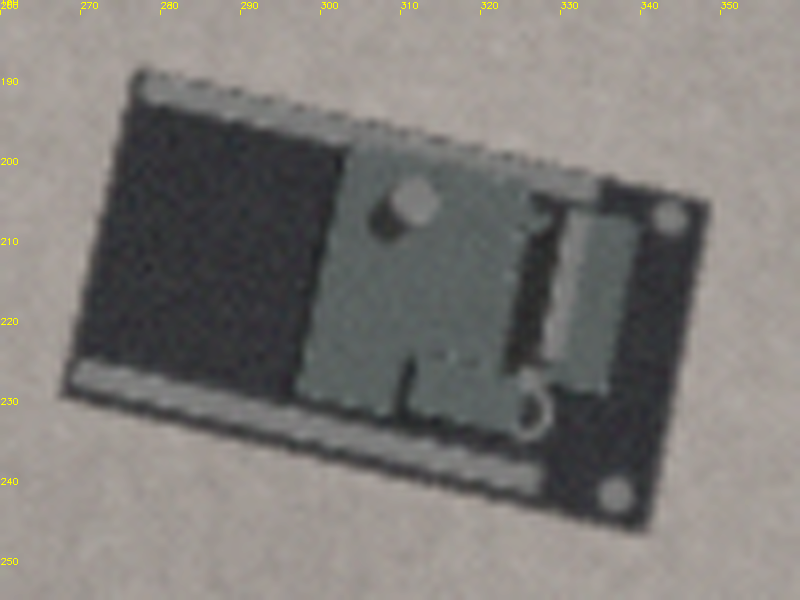

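View pics/t_jamb.png

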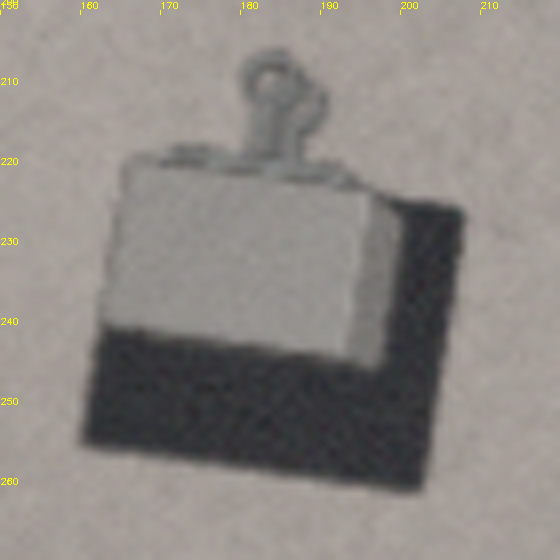

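View pics/s_vise.png

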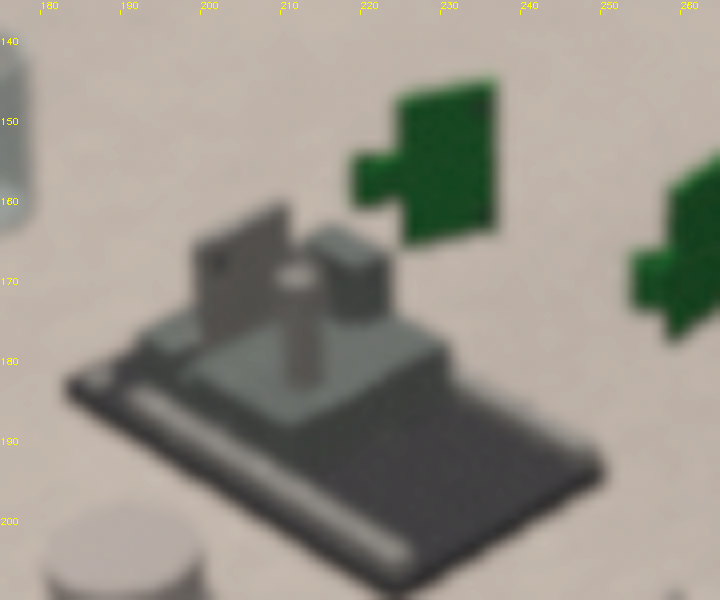

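View pics/s_jamb.png

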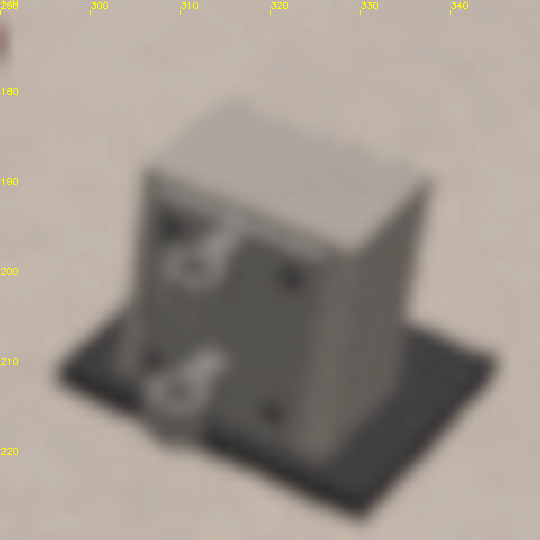

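The top-view crop has the vise base corners at (276.5,188.5), (348,205), (341,246) and (267.5,229.5), the post top at (312,205) and the leaf barrel at (326,231). The jamb's top barrel is at (184,210). Next I'll work out positions.

```bash
python3 - <<'E'
from h import *
np.set_printoptions(precision=4,suppress=True)
S=np.load("scene0.npz");T=np.load("top0.npz")
t=T["p"].astype(int);D=T["d"]
# full world maps from depth
g=np.stack(np.meshgrid(np.arange(512),np.arange(384)),-1).reshape(-1,2)
W=dep("top",g,D).reshape(384,512,3); Ws=dep("scene",g,S["d"]).reshape(384,512,3)
np.savez("W0.npz",W=W,Ws=Ws)
c=np.array([[276.5,188.5],[348,205],[341,246],[267.5,229.5]])
P=onplane("top",c,.012);print("vise corners",P);print(np.linalg.norm(P-np.roll(P,-1,0),axis=1),P.mean(0))
for nm,x in dict(post=(312,205),jawtop=(310,215),fixed=(334,217),leaftop=(330,214),jambtop=(180,230),ub=(184,210),table=(240,330),screwd=(247,270)).items():
    print(nm,W[x[1],x[0]])
# red/dark
def comp(n,mask):
    k,l,s,ce=cv2.connectedComponentsWithStats(mask.astype(np.uint8));return [(s[i],ce[i]) for i in range(1,k) if s[i,4]>60]
# jamb top-face: height .09-.105
m=(W[...,2]>.092)&(W[...,2]<.108);m[:200]=0;m[270:]=0;m[:,:150]=0;m[:,230:]=0
r=cv2.minAreaRect(g.reshape(384,512,2)[m].astype(np.float32));bp=cv2.boxPoints(r);print(bp);Q=onplane("top",bp,.1);print(Q,np.linalg.norm(Q-np.roll(Q,-1,0),axis=1))
for nm,x in dict(bottle=(187,147),pin=(240,194),jar=(293,152),tray=(241,143)).items(): print(nm,W[x[1],x[0]])
E
```

```text
vise corners [[ 0.6311 -0.0937  0.012 ]
 [ 0.5815 -0.2953  0.012 ]
 [ 0.4665 -0.2692  0.012 ]
 [ 0.5147 -0.0659  0.012 ]]
[0.2076 0.1178 0.209  0.1196] [ 0.5484 -0.181   0.012 ]
post [ 0.5701 -0.1798  0.091 ]
jawtop [ 0.5501 -0.1812  0.0432]
fixed [ 0.5442 -0.2474  0.0405]
leaftop [ 0.5458 -0.2259  0.0918]
jambtop [0.5076 0.1625 0.0984]
ub [0.5679 0.163  0.0399]
table [ 0.2451  0.0127 -0.0011]
screwd [ 0.4045 -0.0078  0.022 ]
[[161.6647 240.1792]
 [167.2948 203.5838]
 [198.3295 208.3584]
 [192.6994 244.9538]]
[[0.482  0.2084 0.1   ]
 [0.5762 0.1967 0.1   ]
 [0.5629 0.1161 0.1   ]
 [0.4691 0.1291 0.1   ]] [0.095  0.0817 0.0947 0.0803]
bottle [0.7362 0.1527 0.0755]
pin [0.6169 0.0102 0.0082]
jar [ 0.7181 -0.1359  0.0795]
tray [0.7655 0.0063 0.0164]
```

```bash
python3 - <<'E'
from h import *
np.set_printoptions(precision=4,suppress=True)
Z=np.load("W0.npz");W=Z["W"];T=np.load("top0.npz");S=np.load("scene0.npz")
g=np.stack(np.meshgrid(np.arange(512),np.arange(384)),-1)
m=(W[...,2]>.092)&(W[...,2]<.108);m[:220]=0;m[270:]=0;m[:,:150]=0;m[:,230:]=0
print("jambtop yaw from depth px"); r=cv2.minAreaRect(g[m].astype(np.float32));Q=onplane("top",cv2.boxPoints(r),.1);print(cv2.boxPoints(r),Q,Q.mean(0),np.linalg.norm(Q-np.roll(Q,-1,0),axis=1))
print("upper barrel top ring",onplane("top",(183.7,209.2),.094), onplane("scene",(311.2,198.6),.094), tri((311.2,198.6),(183.7,209.2)))
print("lower ring scene", onplane("scene",(309.2,212.8),.044))
print("base",onplane("top",np.array([[207.5,225.6],[202.3,260.6],[159.6,255]]),.004))
c=np.array([[276.5,188.5],[348,205],[341,246],[267.5,229.5]])-.44
P=onplane("top",c,.012);print("vise c",P.mean(0)); y=(P[0]-P[1]+P[3]-P[2]);y/=np.linalg.norm(y);print(y, np.arctan2(-y[0],y[1]))
x=np.array([y[1],-y[0],0]);o=P.mean(0)+-.035*x-.045*y;o[2]=.012
print("leaf o pred",o,"barrel top ring px pred",proj("top",o+[0,0,.052]),"measured ring ~(325.7,230.6)",onplane("top",(325.7,230.6),.064))
# leaf plate: points of height >.075 around
m=(W[...,2]>.078)&(W[...,2]<.1);m[:200]=0;m[235:]=0;m[:,:322]=0;m[:,345:]=0
print("leaf plate pts",m.sum(),W[m].mean(0),W[m].min(0),W[m].max(0))
q=W[m][:,:2];print((q-o[:2])@np.c_[x[:2],y[:2]])
post=onplane("top",(311.5,204.7),.095);print("post",post,(post-P.mean(0))[:2]@np.c_[x[:2],y[:2]])
for px in [(205,160),(295,0)]: pass
print("scene leaf top corners", proj("scene",[o+.014*x+[0,0,.08],o+.064*x+[0,0,.08]]))
b=proj("top",[[.55,.16,0]]);print(b)
E
```

```text
jambtop yaw from depth px
[[161.6897 240.2759]
 [164.9026 216.714 ]
 [196.2292 220.9858]
 [193.0162 244.5477]] [[0.4817 0.2083 0.1   ]
 [0.542  0.2018 0.1   ]
 [0.5302 0.121  0.1   ]
 [0.4702 0.1283 0.1   ]] [0.506  0.1649 0.1   ] [0.0607 0.0817 0.0605 0.0808]
upper barrel top ring [[0.562  0.1548 0.094 ]] [[0.5612 0.1553 0.094 ]] (array([0.5618, 0.1551, 0.0943]), np.float64(0.0007091877121454846))
lower ring scene [[0.5629 0.1555 0.044 ]]
base [[0.5283 0.1021 0.004 ]
 [0.4313 0.1156 0.004 ]
 [0.4478 0.2343 0.004 ]]
vise c [ 0.5497 -0.1798  0.012 ]
[0.2349 0.972  0.    ] -0.2371178800931502
leaf o pred [ 0.5051 -0.2154  0.012 ] barrel top ring px pred [[324.6567 230.6131]] measured ring ~(325.7,230.6) [[ 0.5051 -0.2181  0.064 ]]
leaf plate pts 73 [ 0.5418 -0.2248  0.089 ] [ 0.5172 -0.2345  0.0785] [ 0.5667 -0.2162  0.0945]
[[ 0.0632  0.0009]
 [ 0.0607  0.0023]
 [ 0.061  -0.    ]
 [ 0.061  -0.002 ]
 [ 0.0618 -0.0048]
 [ 0.0593  0.0028]
 [ 0.0584  0.0016]
 [ 0.059  -0.001 ]
 [ 0.0596 -0.0036]
 [ 0.0569  0.0021]
 [ 0.0553  0.0015]
 [ 0.0557 -0.0009]
 [ 0.0565 -0.0037]
 [ 0.0535  0.0023]
[... 645 characters left out ...]
]
 [ 0.0282  0.0017]
 [ 0.0289 -0.001 ]
 [ 0.0295 -0.0036]
 [ 0.026   0.0027]
 [ 0.026   0.0008]
 [ 0.026  -0.0012]
 [ 0.0271 -0.0043]
 [ 0.0231  0.0025]
 [ 0.0229  0.0009]
 [ 0.0237 -0.0019]
 [ 0.0244 -0.0046]
 [ 0.02    0.0026]
 [ 0.0205  0.0001]
 [ 0.0208 -0.0021]
 [ 0.0213 -0.0045]
 [ 0.0176  0.002 ]
 [ 0.0178 -0.0001]
 [ 0.0186 -0.003 ]
 [ 0.0155  0.0028]
 [ 0.0149  0.0016]
 [ 0.0153 -0.0007]
 [ 0.0155 -0.0029]
 [ 0.0132  0.0001]
 [ 0.013  -0.0016]
 [ 0.0134 -0.0038]]Traceback (most recent call last):
  File "<stdin>", line 18, in <module>
ValueError: matmul: Input operand 1 has a mismatch in its core dimension 0, with gufunc signature (n?,k),(k,m?)->(n?,m?) (size 2 is different from 3)
```

```bash
python3 - <<'E'
from h import *
np.set_printoptions(precision=4,suppress=True)
c=np.array([.5497,-.1798]);y=np.array([.2349,.972]);x=np.array([.972,-.2349])
for p in [(311.3,204.6),(312,204)]:
    post=onplane("top",p,.095)[0];print("post",post,(post[:2]-c)@np.c_[x,y])
print(proj("scene",[[post[0],post[1],.095]]),"meas ~ (211.3,169)", tri((211.3,169),(311.3,204.6)))
E
python3 -m jog '[[[0.04,0.05,0],[0,0,-0.18],47],[[0.04,0.05,0],[0,0,-0.18],47],[[0.04,0.05,0],[0,0,-0.18],47],[[0.04,0.05,0],[0,0,-0.04],47]]' 40
```

```text
post [ 0.5706 -0.1774  0.095 ] [0.0197 0.0073]
post [ 0.5721 -0.1793  0.095 ] [0.0217 0.0058]
[[211.5113 168.7618]] meas ~ (211.3,169) (array([ 0.5715, -0.1789,  0.0936]), np.float64(0.0028644606984290577))
clock: 0.6
position: [0.3632, -0.3962, 0.2474]
ee_rot: [0.993, -0.117, -0.001, -0.002]
ft_force: [0.6, -1.0, 0.9]
grip_width: 0.468
```

```bash

python3 -m jog '[[[0.042,0.044,0],[0,0,0],47],[[0.042,0.044,0],[0,0,0],47],[[0.042,0.044,0],[0,0,0],47],[[0.042,0.044,0],[0,0,0],47],[[0.042,0.044,0],[0,0,0],47]]'
```

```text
clock: 1.23
position: [0.5773, -0.1685, 0.2468]
ee_rot: [0.993, -0.119, -0.002, -0.001]
ft_force: [0.0, -0.3, 0.4]
grip_width: 0.471
```

```bash

python3 -m jog '[[[-0.006,-0.010,-0.04],[0,0,0],47],[[0,0,-0.04],[0,0,0],47],[[0,0,-0.02],[0,0,0],47],[[0,0,0],[0,0,0],47]]'; python3 - <<'E'
from h import *
for n in("scene","top"):
    p,d=cams.camera(n);
    if n=="top": crop(p,250,150,360,255,7,"t1.png")
    else: crop(p,170,110,280,210,7,"s1.png")
E
```

```text
clock: 1.72
position: [0.5737, -0.1713, 0.1425]
ee_rot: [0.994, -0.113, -0.003, -0.003]
ft_force: [-0.2, 0.7, 0.6]
grip_width: 0.47
```

View pics/s1.png

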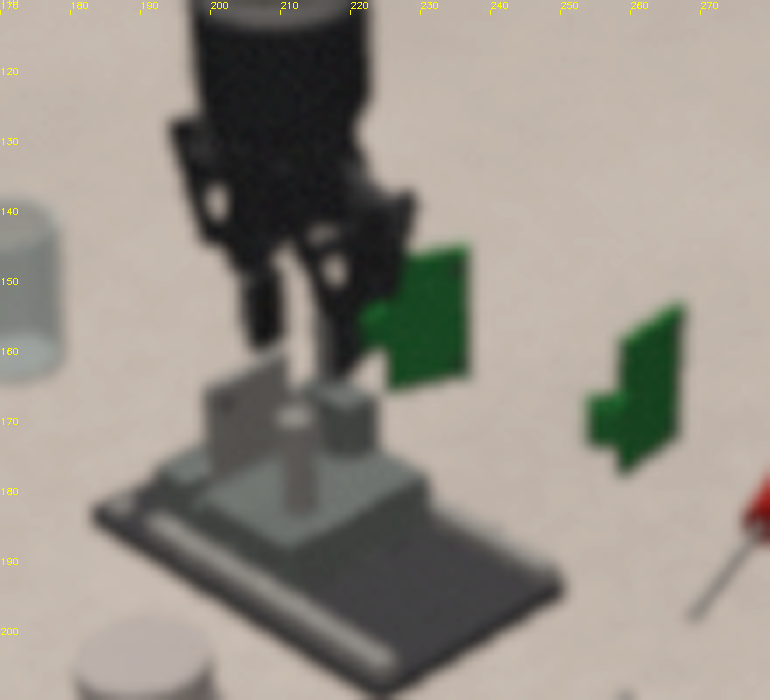

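View pics/t1.png

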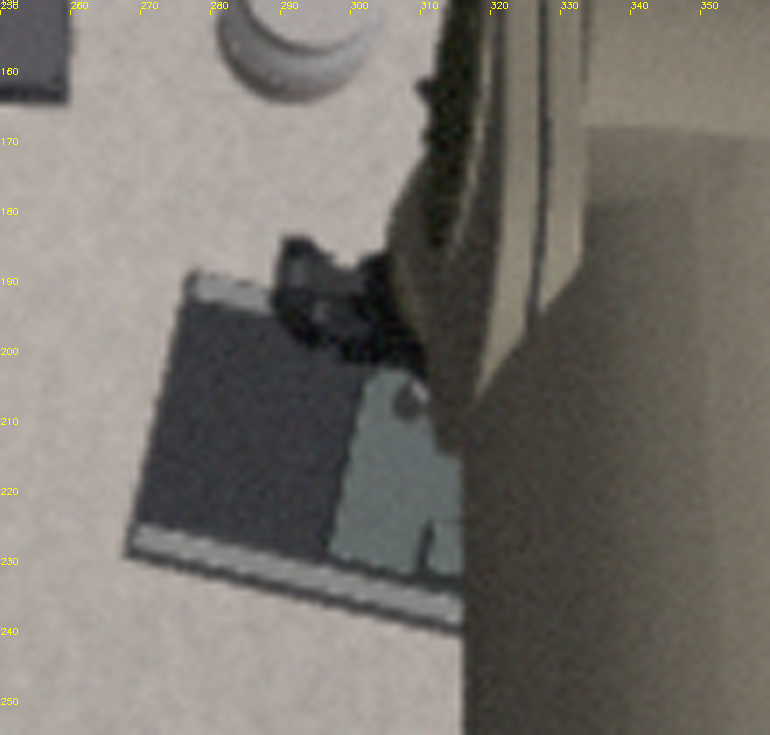

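The scene view shows the open fingers at (207,158) and (221,163), with the post top at (212,169) below them. I'll centre on the post, go down, close and drag.

```bash

python3 -m jog '[[[-0.003,-0.007,0],[0,0,0],47],[[0,0,-0.03],[0,0,0],47],[[0,0,-0.03],[0,0,0],47],[[0,0,0],[0,0,0],47]]';python3 -m jog '[[[0,0,0],[0,0,0],5],[[0,0,0],[0,0,0],5],[[0,0,0],[0,0,0],5],[[0,0,0],[0,0,0],5]]' 30
```

```text
clock: 2.33
position: [0.5737, -0.1819, 0.0887]
ee_rot: [0.993, -0.114, 0.003, -0.002]
ft_force: [0.1, -0.1, 0.8]
grip_width: 0.472
clock: 2.82
position: [0.5746, -0.1822, 0.0911]
ee_rot: [0.993, -0.114, 0.004, -0.001]
ft_force: [2.3, -1.2, -9.2]
grip_width: 0.174
```

```bash

python3 -m jog '[[[0.0024,0.0097,0],[0,0,0],5],[[0.0024,0.0097,0],[0,0,0],5],[[0.0024,0.0097,0],[0,0,0],5]]'; python3 -m jog '[[[0.0024,0.0097,0],[0,0,0],5],[[0,0,0],[0,0,0],5]]'
```

```text
clock: 3.2
position: [0.5816, -0.1541, 0.091]
ee_rot: [0.993, -0.116, 0.004, -0.0]
ft_force: [1.7, -4.5, -9.1]
grip_width: 0.175
clock: 3.45
position: [0.5848, -0.1415, 0.091]
ee_rot: [0.993, -0.114, 0.005, -0.001]
ft_force: [2.8, 1.9, -9.4]
grip_width: 0.172
```

```bash

python3 -m jog '[[[0.0005,0.002,0],[0,0,0],5],[[0.000,0.000,0],[0,0,0],5]]';python3 -m jog '[[[0,0,0],[0,0,0],47],[[0,0,0],[0,0,0],47],[[0,0,0],[0,0,0],47]]';python3 -m jog '[[[0,0,0.05],[0,0,0],47],[[0,0,0.05],[0,0,0],47],[[-0.05,-0.03,0.01],[0,0,0],40],[[-0.05,-0.03,0],[0,0,0],40],[[-0.05,-0.03,0],[0,0,0],40]]'; python3 - <<'E'
from h import *
for n in("scene","top"):
    p,d=cams.camera(n); np.savez(f"{n}2.npz",p=p,d=d)
    if n=="top": crop(p,250,170,360,255,7,"t2.png")
    else: crop(p,170,110,280,210,7,"s2.png")
E
```

```text
clock: 3.7
position: [0.5853, -0.1392, 0.091]
ee_rot: [0.993, -0.114, 0.005, -0.001]
ft_force: [2.4, 0.7, -8.9]
grip_width: 0.174
clock: 4.08
position: [0.5865, -0.1391, 0.0933]
ee_rot: [0.993, -0.114, 0.006, -0.001]
ft_force: [-0.3, 0.8, 0.2]
grip_width: 0.467
clock: 4.7
position: [0.4355, -0.2277, 0.2081]
ee_rot: [0.994, -0.111, 0.008, -0.001]
ft_force: [-0.3, -0.7, 0.3]
grip_width: 0.399
```

View pics/s2.png

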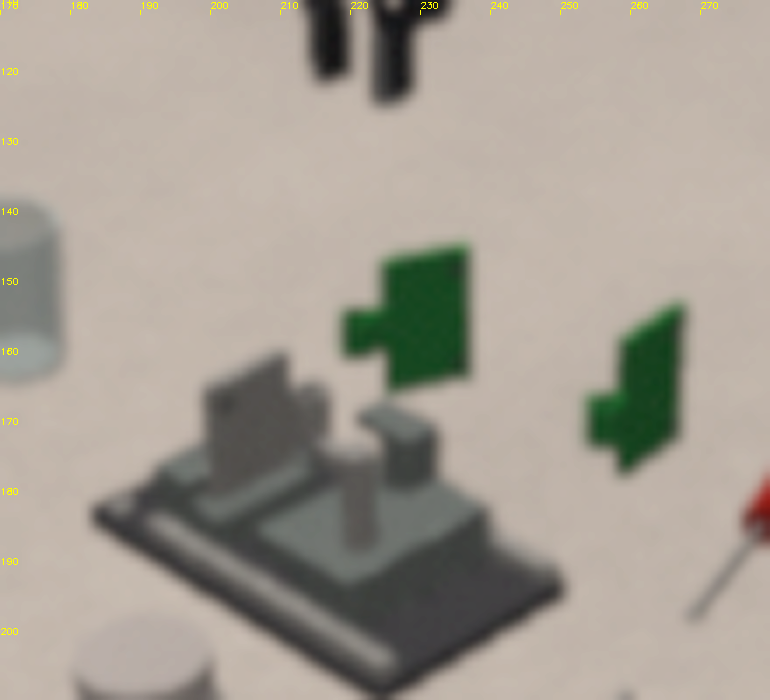

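View pics/t2.png

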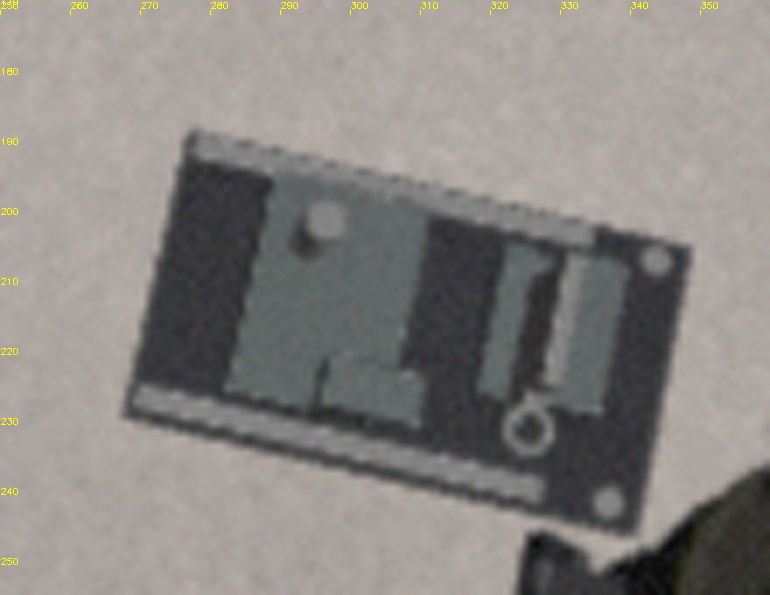

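The jaw is clear: the post is now at (295,201) in the top view, about 43 mm of travel. The leaf is still standing, with its ring at (325.0,230.7). Next I'll compute the grasp offset.

```bash
cat > off.py <<'E'
from h import *
from scipy.spatial.transform import Rotation as R
import sys
np.set_printoptions(precision=4,suppress=True)
def off(t,yaw=-.237):
    o=sensors.get_obs();th=yaw/2
    d=R.from_quat([np.cos(th),np.sin(th),0,0]);e=R.from_quat(o["ee_rot"])
    print("shift",np.array(t)-o["position"],"turn",(d*e.inv()).as_rotvec(),"f",o["ft_force"],"w",o["grip_width"],"t",o["clock"])
if __name__=="__main__": off([float(a) for a in sys.argv[1:4]])
E
python3 - <<'E'
from off import *
c=onplane("top",(325.,230.7),.064)[0];print("barrel",c)
p=onplane("top",(295.8-.43,201.3-.43),.095)[0];print("post",p,np.linalg.norm((p-[.571,-.1785,.095])))
x=np.array([.972,-.235,0]);g=c+.036*x;print(g);off([g[0],g[1],.18])
E
```

```text
barrel [ 0.5049 -0.2163  0.064 ]
post [ 0.5809 -0.1361  0.095 ] 0.04357574813131524
[ 0.5399 -0.2247  0.064 ]
shift [ 0.1077  0.0066 -0.028 ] turn [ 0.0007  0.0137 -0.0063] f [0.6933 0.21   0.5804] w 0.4016730691971374 t 4.8
```

```bash

python3 -m jog '[[[0.05,0.003,0],[0,0.014,-0.006],40],[[0.05,0.003,0],[0,0,0],40],[[0.008,0.001,-0.02],[0,0,0],40],[[0,0,0],[0,0,0],40]]'; python3 off.py .540 -.2247 .14
```

```text
clock: 5.3
position: [0.5419, -0.2253, 0.1889]
ee_rot: [0.993, -0.12, 0.001, 0.001]
ft_force: [-0.6, 0.1, 1.0]
grip_width: 0.397
shift [-0.0019  0.0006 -0.0489] turn [0.0025 0.0011 0.0044] f [-0.6025  0.0508  0.9533] w 0.3972223233507856 t 5.3
```

```bash

python3 -m jog '[[[-0.002,0.0005,-0.04],[0.002,0.001,0.004],40],[[0,0,-0.04],[0,0,0],40],[[0,0,-0.02],[0,0,0],40],[[0,0,0],[0,0,0],40]]'; python3 off.py .540 -.2247 .078
python3 - <<'E'
from h import *
for n in("scene",):
    p,d=cams.camera(n)
    crop(p,170,110,270,200,8,"s3.png")
E
```

```text
clock: 5.8
position: [0.5372, -0.2264, 0.0895]
ee_rot: [0.993, -0.12, 0.001, 0.001]
ft_force: [-0.2, 0.2, 1.3]
grip_width: 0.4
shift [ 0.0028  0.0017 -0.0115] turn [0.003  0.0017 0.0027] f [-0.2296  0.1952  1.3425] w 0.3997004869142363 t 5.8
```

View pics/s3.png

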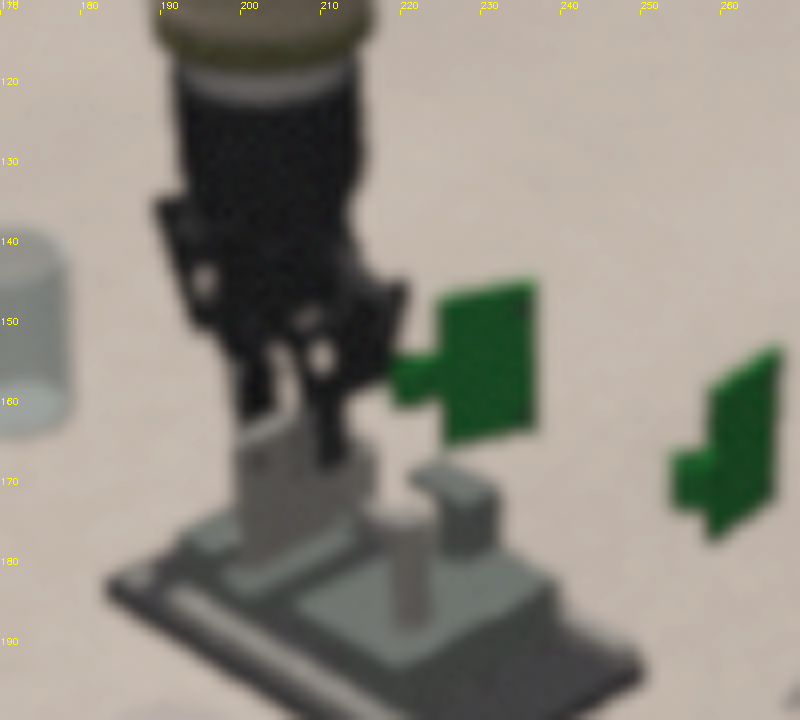

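The fingers straddle the leaf plate, with the front fingertip at (211,167). I'll lower a little more and centre before closing.

```bash

python3 -m jog '[[[0.003,0.002,-0.006],[0.003,0.002,0.003],25],[[0,0,-0.006],[0,0,0],25],[[0,0,0],[0,0,0],25]]'; python3 off.py .540 -.2247 .078
```

```text
clock: 6.22
position: [0.5422, -0.2253, 0.081]
ee_rot: [0.993, -0.118, 0.003, 0.001]
ft_force: [-0.0, 0.3, -0.7]
grip_width: 0.246
shift [-0.0022  0.0006 -0.003 ] turn [0.0024 0.005  0.    ] f [-0.0329  0.2733 -0.6712] w 0.24585936406929526 t 6.225
```

```bash

python3 -m jog '[[[0,0,-0.001],[0.002,0.004,0],3],[[0,0,0],[0,0,0],3],[[0,0,0],[0,0,0],3],[[0,0,0],[0,0,0],3]]' 70; python3 off.py .540 -.2247 .078
```

```text
clock: 6.72
position: [0.5426, -0.2257, 0.0808]
ee_rot: [0.993, -0.118, 0.001, 0.0]
ft_force: [-0.0, 0.2, -0.4]
grip_width: 0.085
shift [-0.0026  0.001  -0.0028] turn [0.0009 0.0016 0.0001] f [-0.0197  0.184  -0.3816] w 0.08531609007107983 t 6.725
```

```bash

python3 -m jog '[[[0,0,0.015],[0,0,0],3],[[0,0,0.02],[0,0,0],3],[[0,0,0.03],[0,0,0],3],[[0,0,0.03],[0,0,0],3],[[0,0,0.03],[0,0,0],3]]'; python3 off.py .63 .14 .2
python3 - <<'E'
from h import *
p,d=cams.camera("scene");crop(p,170,90,270,200,6,"s4.png")
E
```

```text
clock: 7.35
position: [0.5403, -0.2244, 0.2097]
ee_rot: [0.993, -0.118, -0.002, -0.001]
ft_force: [1.1, -0.3, -3.1]
grip_width: 0.081
shift [ 0.0897  0.3644 -0.0097] turn [-0.0017 -0.0034 -0.0006] f [ 1.0821 -0.3243 -3.1012] w 0.080748488099049 t 7.35
```

View pics/s4.png

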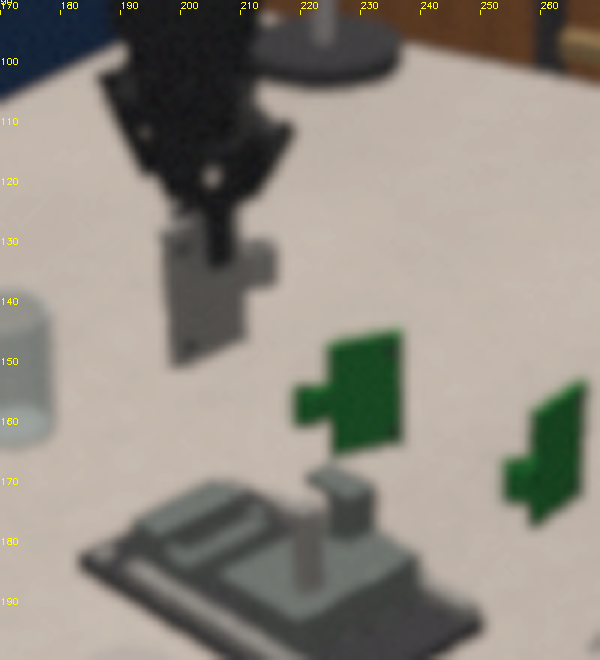

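The leaf is out of the vise and gripped at (208,130), with its force of about 3 N matching its weight. Now the transit.

```bash

python3 -m jog '[[[0.01,0.04,0],[0,0,0],3],[[0.02,0.055,0],[0,0,0],3],[[0.02,0.055,0],[0,0,0],3],[[0.02,0.055,0],[0,0,0],3],[[0.02,0.05,0],[0,0,0],3]]'; python3 -m jog '[[[0.01,0.05,0],[0,0,0],3],[[0,0.03,0],[0,0,0],3],[[0,0.015,0],[0,0,0],3],[[0,0,0],[0,0,0],3]]'; python3 off.py .6447 .1346 .13
```

```text
clock: 8.02
position: [0.6323, 0.0308, 0.2183]
ee_rot: [0.992, -0.124, 0.003, 0.002]
ft_force: [0.6, -0.9, -3.4]
grip_width: 0.082
clock: 8.52
position: [0.6418, 0.1339, 0.2186]
ee_rot: [0.993, -0.12, 0.003, 0.001]
ft_force: [0.4, -0.9, -3.3]
grip_width: 0.079
shift [ 0.0029  0.0007 -0.0886] turn [0.0026 0.0053 0.0043] f [ 0.4174 -0.9301 -3.2924] w 0.07881850623426274 t 8.525
```

```bash

python3 -m jog '[[[0.003,0.001,-0.04],[0.003,0.005,0.004],3],[[0,0,-0.04],[0,0,0],3],[[0,0,-0.03],[0,0,0],3],[[0,0,-0.01],[0,0,0],3],[[0,0,0],[0,0,0],3]]'; python3 off.py .6447 .1346 .0888
python3 - <<'E'
from h import *
p,d=cams.camera("scene");crop(p,275,140,355,230,7,"s5.png");np.savez("scene5.npz",p=p,d=d)
p,d=cams.camera("top");crop(p,130,150,230,270,6,"t5.png");np.savez("top5.npz",p=p,d=d)
E
```

```text
clock: 9.15
position: [0.6471, 0.1235, 0.0976]
ee_rot: [0.992, -0.124, 0.002, 0.002]
ft_force: [0.2, -0.2, -2.3]
grip_width: 0.077
shift [-0.0024  0.0111 -0.0088] turn [0.0048 0.0042 0.0116] f [ 0.2329 -0.2243 -2.3099] w 0.07737047313752042 t 9.15
```

View pics/s5.png

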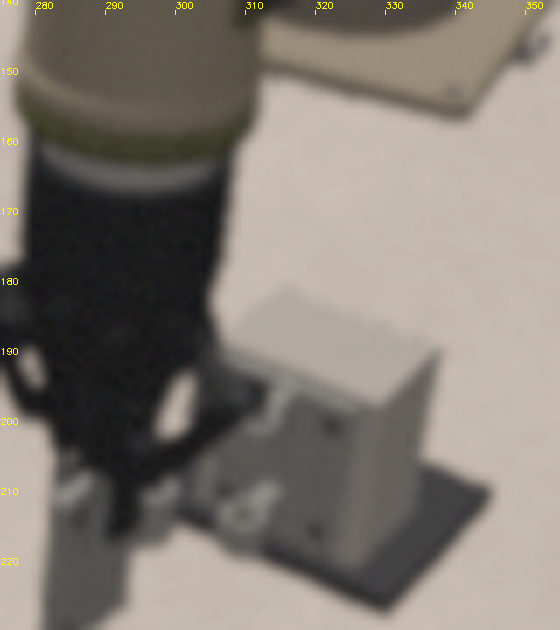

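View pics/t5.png

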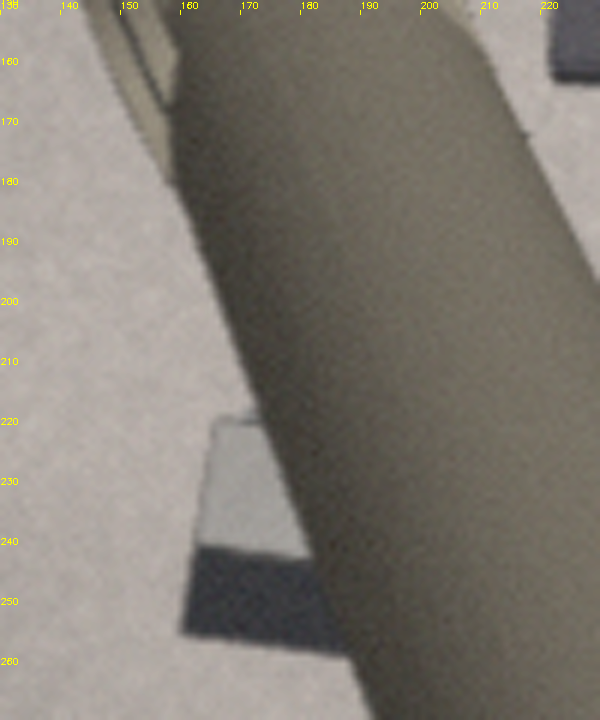

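The scene view shows the leaf barrel around (296,211) in front of the jamb barrels. The top view is blocked by the arm. The pose drifted 11 mm in y, so I'll correct it.

```bash

python3 -m jog '[[[-0.002,0.011,-0.004],[0.005,0.004,0.011],3],[[0,0,-0.003],[0,0,0],3],[[0,0,0],[0,0,0],3]]'; python3 off.py .6447 .1346 .0888
```

```text
clock: 9.62
position: [0.6467, 0.1368, 0.094]
ee_rot: [0.993, -0.118, 0.003, -0.001]
ft_force: [0.0, -0.7, -3.2]
grip_width: 0.081
shift [-0.002  -0.0022 -0.0052] turn [-0.0022  0.0055 -0.0012] f [ 0.038  -0.6627 -3.1645] w 0.08142844479444387 t 9.625
```

```bash

python3 -m jog '[[[-0.002,-0.002,-0.005],[-0.002,0.005,-0.001],3],[[0,0,0],[0,0,0],3]]'; python3 off.py .6447 .1346 .0888
cat > ov.py <<'E'
from off import *
import sys
p,d=cams.camera("scene");np.savez("sc_last.npz",p=p,d=d)
o=sensors.get_obs();e=R.from_quat(o["ee_rot"])
e0=R.from_quat([0.993,-0.118,0.001,0.0]);d=e*e0.inv()
y=-.237;Rl=d*R.from_euler('z',y)
off0=np.array([.5049,-.2163,.012])-np.array([.5426,-.2257,.0808])
org=o["position"]+d.apply(off0)
print("pred leaf origin",org,"bore",org+Rl.apply([0,0,.04]),"tilt",np.arccos(Rl.as_matrix()[2,2]))
L=lambda a:proj("scene",org+Rl.apply(a))
x0,y0,x1,y1,s=[int(a) for a in sys.argv[2:7]]
crop(p,x0,y0,x1,y1,s,"tmp.png");c=cv2.imread("pics/tmp.png")
T=lambda uv:tuple(np.round((np.asarray(uv)-[x0,y0]+.5)*s-.5).astype(int))
def poly(P,col): 
    for a in P: cv2.circle(c,T(a),2,col,-1)
a=np.linspace(0,2*np.pi,24)
for z,col in((.052,(0,0,255)),(.028,(255,0,0))): poly(L(np.c_[.01*np.cos(a),.01*np.sin(a),0*a+z]),col)
for X in(.014,.064):
    for Z in(0,.08): poly(L(np.array([[X,.004,Z],[X,-.004,Z]])),(0,255,0))
if len(sys.argv)>7:
    A=np.array([.562,.155])
    for z in(.044,.094): poly(proj("scene",np.c_[A[0]+.01*np.cos(a),A[1]+.01*np.sin(a),0*a+z]),(0,255,255))
cv2.imwrite("pics/"+sys.argv[1],c)
E
python3 ov.py o5.png 270 180 340 235 11 j
```

```text
clock: 9.88
position: [0.6446, 0.1347, 0.0888]
ee_rot: [0.993, -0.118, 0.0, 0.0]
ft_force: [0.4, 0.2, -3.5]
grip_width: 0.082
shift [ 0.0001 -0.0001  0.    ] turn [ 0.0002  0.0002 -0.0003] f [ 0.4064  0.1713 -3.5326] w 0.08185199810487893 t 9.875
pred leaf origin [0.6071 0.1443 0.0204] bore [0.6071 0.1443 0.0604] tilt 0.0011015022359150018
```

View pics/o5.png

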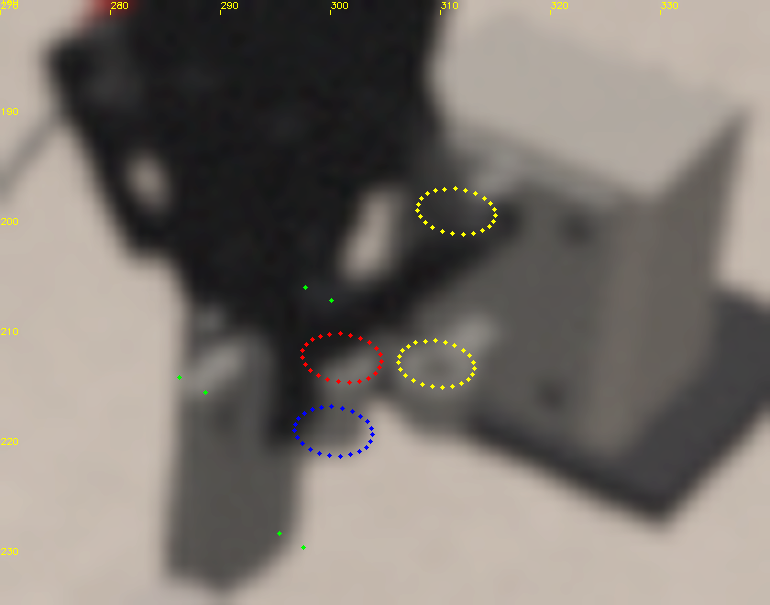

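```bash
python3 ov.py o6.png 270 190 325 245 13 j
```

```text
pred leaf origin [0.6073 0.1445 0.0206] bore [0.6073 0.1444 0.0606] tilt 0.0008932157040381533
```

View pics/o6.png

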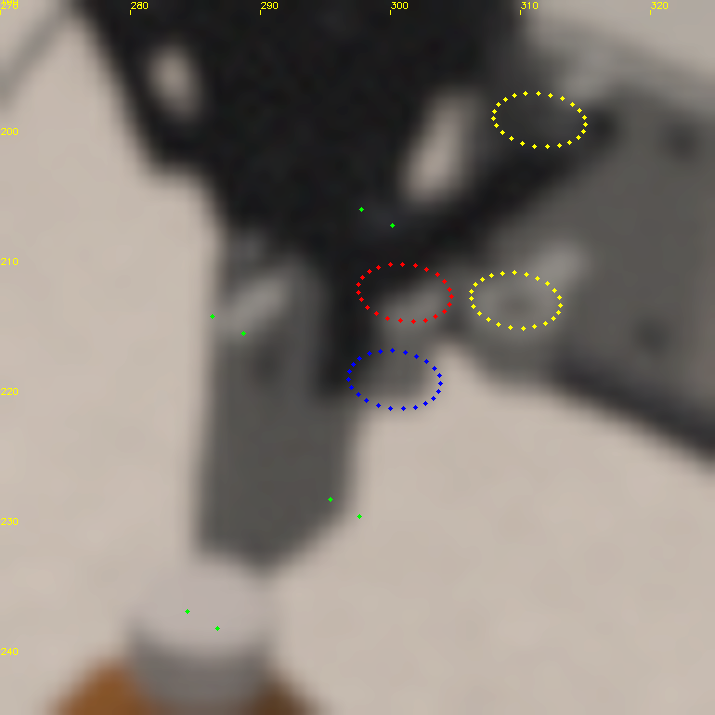

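The overlay matches the leaf to within about 1 px: the red and blue barrel rings land on the real barrel. The leaf has not slipped. Inserting along −x of the leaf.

```bash

python3 -m jog '[[[-0.015,0.0036,0],[0,0,0],3],[[0,0,0],[0,0,0],3]]'; python3 off.py .6147 .1420 .0886
```

```text
clock: 10.22
position: [0.63, 0.1387, 0.0896]
ee_rot: [0.993, -0.118, 0.001, -0.0]
ft_force: [-0.4, -0.0, -3.2]
grip_width: 0.083
shift [-0.0153  0.0033 -0.001 ] turn [-0.0005  0.0018 -0.0002] f [-0.3676 -0.0305 -3.2446] w 0.0833179963789248 t 10.225
```

```bash

python3 -m jog '[[[-0.0155,0.0033,-0.001],[0,0.002,0],3],[[0,0,0],[0,0,0],3]]'; python3 off.py .5997 .1456 .0886
```

```text
clock: 10.48
position: [0.6155, 0.1414, 0.089]
ee_rot: [0.993, -0.118, 0.001, -0.0]
ft_force: [-0.4, -0.2, -3.1]
grip_width: 0.086
shift [-0.0158  0.0042 -0.0004] turn [-0.0004  0.0012  0.0005] f [-0.4496 -0.2331 -3.0592] w 0.08626912207587147 t 10.475
```

```bash

python3 -m jog '[[[-0.009,0.0025,-0.0004],[0,0.001,0],3],[[-0.007,0.0017,0],[0,0,0],3],[[0,0,0],[0,0,0],3]]'; python3 off.py .5997 .1456 .0886; python3 ov.py o7.png 285 180 340 235 13
```

```text
clock: 10.85
position: [0.5999, 0.1452, 0.0888]
ee_rot: [0.993, -0.119, 0.001, -0.0]
ft_force: [0.5, -0.8, -3.4]
grip_width: 0.082
shift [-0.0002  0.0004 -0.0002] turn [-0.0004  0.0013  0.0014] f [ 0.5069 -0.8284 -3.383 ] w 0.08190613082679313 t 10.85
pred leaf origin [0.5625 0.1546 0.0201] bore [0.5625 0.1546 0.0601] tilt 0.0007691853139042649
```

View pics/o7.png

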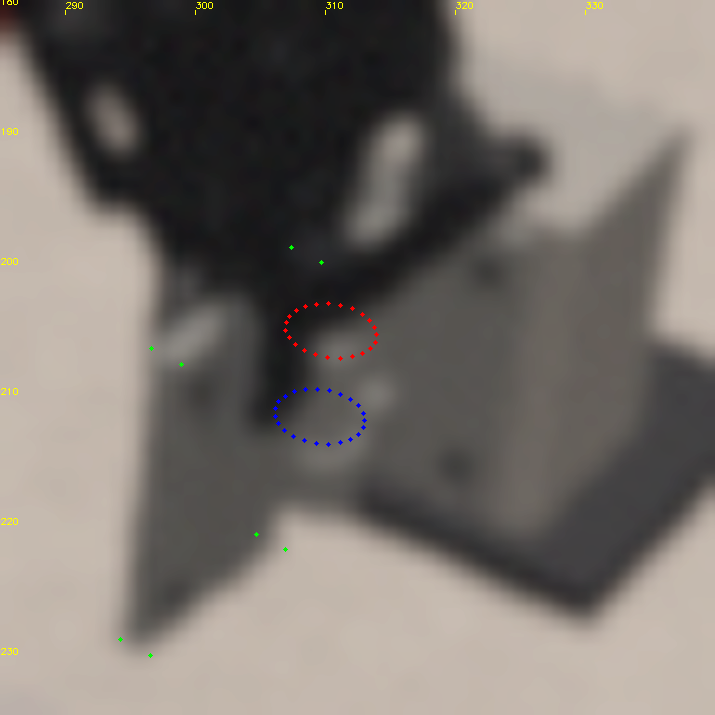

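Seated in the gap with no contact force. I'll check the sideways alignment at sub-pixel level: predicted versus observed plate silhouette in the scene view, both here and for the leaf in the vise earlier, to remove camera bias.

```bash
cat > edge.py <<'E'
from off import *
def edges(img,row,u0,u1):
    g=cv2.GaussianBlur(img.astype(np.float32).mean(2),(1,3),0)[row,u0:u1+1]
    d=np.diff(g);i=np.argmax(abs(d)); 
    k=np.arange(max(0,i-2),min(len(d),i+3));w=np.abs(d[k])*(np.sign(d[k])==np.sign(d[i]));return u0+.5+(k*w).sum()/w.sum()
def line(a,b,row): t=(row-a[1])/(b[1]-a[1]);return a[0]+t*(b[0]-a[0])
def check(img,org,Rl,rows,tag,side):
    X,Y=side
    a,b=proj("scene",org+Rl.apply(np.array([[X,Y,.08],[X,Y,0]])))
    for r in rows:
        p=line(a,b,r);print(tag,r,"pred %.2f obs %.2f"%(p,edges(img,r,int(p)-4,int(p)+5)))
E
python3 - <<'E'
from edge import *
p=np.load("sc_last.npz")["p"];Rl=R.from_euler('z',-.237)
check(p,np.array([.5625,.1546,.0201]),Rl,[214,217,220,223,225],"now near-left",(.064,-.004))
p2=np.load("scene2.npz")["p"]
check(p2,np.array([.5049,-.2163,.012]),Rl,[168,170,172,174],"vise near-left",(.064,-.004))
# barrel/jamb: right edge of jamb corner etc
print(proj("scene",np.array([[.5049,-.2163,.012]])+Rl.apply(np.array([[.064,-.004,.08],[.064,.004,.08],[.014,0,.08]]))))
E
python3 - <<'E'
from h import *
p=np.load("scene2.npz")["p"];crop(p,185,150,235,195,15,"s2z.png")
E
```

```text
now near-left 214 pred 295.39 obs 295.48
now near-left 217 pred 295.08 obs 295.24
now near-left 220 pred 294.76 obs 294.69
now near-left 223 pred 294.45 obs 294.49
now near-left 225 pred 294.24 obs 294.48
vise near-left 168 pred 198.72 obs 198.69
vise near-left 170 pred 198.88 obs 198.67
vise near-left 172 pred 199.05 obs 198.53
vise near-left 174 pred 199.21 obs 198.41
[[198.4012 164.181 ]
 [200.0015 165.0571]
 [210.7827 159.1712]]
```

View pics/s2z.png

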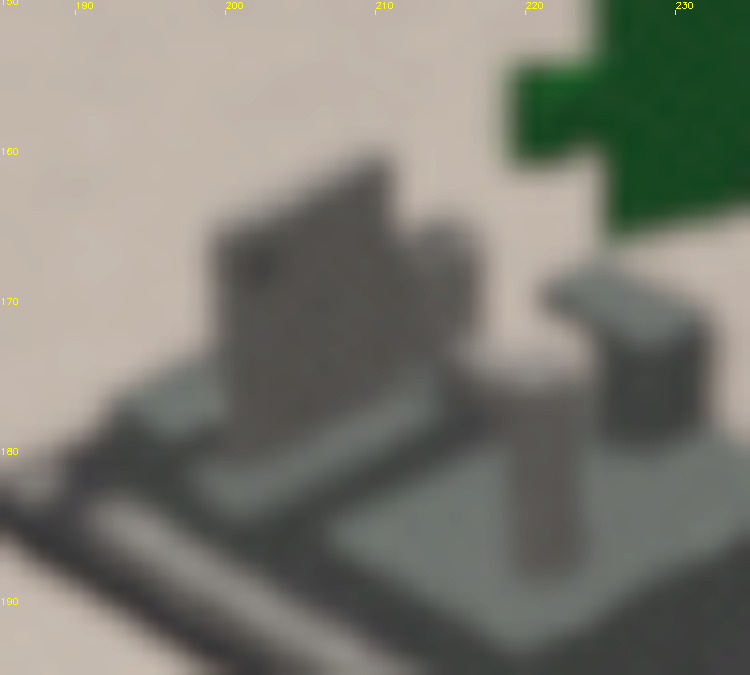

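The plate silhouette agrees to about 0.2 px (0.6 mm) both in the vise and now. Next I'll refine the jamb ring centre from its outer edges against the table in the first top picture, and the leaf ring the same way.

```bash
python3 - <<'E'
from h import *
np.set_printoptions(precision=2,suppress=True,linewidth=150)
t=np.load("top0.npz")["p"].astype(float).mean(2);s=np.load("scene0.npz")["p"].astype(float).mean(2);t2=np.load("top2.npz")["p"].astype(float).mean(2)
print("jamb top");print(np.round(t[203:222,176:194]).astype(int))
print("leaf top2");print(np.round(t2[224:238,318:333]).astype(int))
for c,z in(((.562,.155),.094),((.562,.155),.076)):
    a=np.array([[1,0],[-1,0],[0,1],[0,-1]])*.01
    print(z,proj("top",[[c[0]+i,c[1]+j,z] for i,j in a]))
print("leaf",proj("top",[[.5049+i,-.2163+j,.064] for i,j in a]))
E
```

```text
jamb top
[[114 116 114 115 112 113 114 115 109 112 113 117 113 112 115 114 111 111]
 [114 114 115 116 113 115 115 115 111 113 115 116 112 112 117 115 115 115]
 [114 110 112 115 115 114 112 112 109 111 112 117 116 115 112 115 115 117]
 [112 109 111 116 114 109 100  93  88  87 107 113 114 116 114 113 112 114]
 [110 110 112 116 105  92  89  85  84  85  94 106 113 108 113 111 111 114]
 [114 112 114 110  94  87  74  71  67  66  84  89 103 109 112 111 114 113]
 [114 111 115 105  90  77  83 102  89  78  81  72  96 105 109 110 113 118]
 [116 117 118 110  90  73  92  99  88  86  85  74  78  91 103 111 114 114]
 [115 115 119 114  92  77  88  89  87  81  82  77  81  89  88 104 112 111]
 [114 115 118 115 101  86  85  82  79  83  77  77  83  86  75 103 108 109]
 [116 115 114 115 109  98  87  90  78  73  76  92  92  90  82 102 111 110]
 [117 115 112 114 110  95  91  87  76  76  86  89  86  81  84 104 112 110]
 [114 117 113 113 107  95  87  85  75  79  84  87  80  78  96 109 109 113]
 [118 117 118 114 107  93  85  83  75  78  87  72  73  89 105 113 112 112]
 [113 115 115 115 101  92  88  81  74  81
[... 541 characters left out ...]
 39 33 31 52 68 87 88 87 78 45 38 40 56 69]
 [36 38 33 36 70 95 74 49 56 82 66 38 28 34 41]
 [34 38 29 42 80 72 60 35 39 61 85 43 31 30 32]
 [34 34 33 44 82 60 37 38 35 53 90 47 34 33 32]
 [34 34 32 43 79 67 48 42 41 69 95 49 36 37 35]
 [37 37 37 38 57 80 75 61 63 77 64 40 37 34 33]
 [35 35 39 37 40 55 80 81 82 68 40 35 40 35 34]
 [46 41 38 34 38 45 50 48 44 39 32 34 37 34 38]
 [77 59 53 53 46 44 36 41 40 39 36 35 36 35 40]
 [93 90 90 90 75 63 52 56 47 43 37 34 34 29 35]]
0.094 [[183.72 205.4 ]
 [183.56 213.02]
 [179.79 209.24]
 [187.49 209.17]]
0.076 [[184.84 206.46]
 [184.68 213.96]
 [180.98 210.24]
 [188.54 210.17]]
leaf [[324.85 226.93]
 [325.18 234.45]
 [321.27 230.73]
 [328.76 230.64]]
```

Both ring centres agree with my estimates to about 0.3 px (under 1 mm). I'll do a final steadiness check, then hand in.

```bash
python3 - <<'E'
from off import *
for i in range(3):
    cams.camera("scene"); off([.5997,.1456,.0886])
o=sensors.get_obs();print(o["position"],abs(o["joint_velocities"]).max())
manip.hand_in()
E
```

```text
shift [-0.0007  0.0006 -0.0002] turn [-0.0004  0.0017  0.0019] f [-0.7041 -0.1567 -2.446 ] w 0.08060370726512602 t 10.95
shift [-0.0008  0.0007 -0.0002] turn [-0.0004  0.0016  0.0021] f [-0.0602 -0.1031 -3.8164] w 0.08275941103202751 t 11.0
shift [-0.0008  0.0007 -0.0002] turn [-0.0004  0.0015  0.0022] f [ 0.9406  0.6386 -3.3952] w 0.08057419259323939 t 11.05
[0.6005 0.1449 0.0888] 0.0017214390004745028
the job is handed in; nothing more can be done
```

I opened the vise jaw by gripping its post, lifted the leaf out by its plate, and handed in at about 11 s. The gripper is holding the leaf's barrel midway between the two jamb barrels. The interface gave no verdict.

- **Jaw:** it moved about 43 mm in the top view, and the leaf was still standing in the vise afterwards.
- **Position:** the arm was about 1 mm from its target sideways and 0.2 mm in height at hand-in. The estimated tilt was about 0.001 rad.
- **Contact:** the only steady force was the leaf's weight, about 3 N, so there was no sign of it touching the jamb. The arm was still.
- **Measurement checks:** the plate outline in the scene view matched the prediction to about 0.2 px (0.6 mm). The two camera views put the jamb axis within 1 mm of each other at the upper barrel.
- **Disagreements:** the scene view's reading of the lower barrel was about 1.7 mm off its reading of the upper one in x.
- **Not checked:** the arm blocked the top view of the final fit, so that rests on arm position and the scene view only. I saw nothing else on the bench move, but I did not measure the bystanders again at the end.

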